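Seat a fly-tying vise in its pedestal

ROBOT

A 6-joint arm with a two-finger parallel gripper is mounted at the origin on the work surface. World frame = base frame: x ahead of the robot, y to its left, z up, the work surface at z = 0. Lengths are in m, angles in degrees, forces in N, time in s.
With the tool pointing down it reaches from about 0.35 to 0.975 m from the base axis. Payload 17.4 kg.
Tool frame: the origin (TCP) lies on the centre line of the jaws, within the pads' length; the fingertips stand 14 mm ahead of it and the grasp point (between the pads) lies 5 mm behind it; z points along the fingers, x is the direction in which the jaws open and shut, and the axes are right-handed (so a half turn about z gives the same grasp; the last joint's range is limited). The gripper opens to 85 mm and grips with 20 to 120 N. Pads are 22 mm wide; open, the fingers measure 114 mm over their backs; the gripper's body (76 mm by 85 mm) begins 54 mm behind the grasp point. The pads swing forward as they close: fully open they stand 13 mm farther back than shut.
Start: joints at [66.704, 6.646, 82.598, -0, 90.757, -2.166], TCP at [0.243, 0.63, 0.245] pointing down, gripper open.
Joint ranges: [-162.19, 162.19], [-47.58, 125.68], [4.15, 143.07], [-65.23, 245.23], [0.69, 171.88], [-170.13, 170.13]. Speed limits (degrees/s): [108.29, 108.29, 127.2, 180, 180, 180].

INTERFACE

Orientations are given as [roll, pitch, yaw] about the fixed x, y, z axes, in that order (R = Rz(yaw) Ry(pitch) Rx(roll)).
In Python, from cell import robot gives the robot as it stands.
- The arm moves only by the tool servo_tool, never from a script. Its argument "deltas" is a list of rows, each a list of 7 numbers: the shift along the tool's x, y, z in cm, then the turn, a rotation vector about the tool's x, y, z in rad, then the opening, from 0 (shut) to 1 (fully open). In form: [[tx, ty, tz, wx, wy, wz, jaw], ...]. A call has 1 to 5 rows; each row is the pose to reach, as a shift and turn from the pose commanded when the call began, along the tool's axes at that moment; what a row does not reach only later rows make up. A row lasts 1/8 s, in which the tool goes at most 62.5 mm and 10.7 degrees, less where a joint would pass 70% of its speed; a pose out of reach is approached as far as the arm can. A call with a gripper value outside its range is refused whole. The fingers move at their own pace and stop on an object; "newtons" is the grip in N (left out, the last holds). Time passes only in rows, so rows that repeat a pose let the fingers close. It gives the time, the measured TCP pose, the force and the opening at its end, in the units of the state.
- robot.read_state(): the state, without advancing time (a new reading comes with each control period).
- robot.get_image(name): name is "scene" or "top" or "wrist"; returns (picture, depth): 420x560x3 uint8, red, green, blue; 420x560 float32, m along the optical axis (not along the pixel's ray), 0 where there is no reading.
- robot.camera_model(name): a dict with "fx", "fy", "cx", "cy" (pixels), "eye" and "orientation" of the camera in the world. Camera axes: x right, y down, z forward; pixel columns grow to the right and rows downward; lengths in m; the calibration is good to about 2 mm. A picture is of the moment at which its call begins: read the wrist's pose just before it. camera_model takes no time and is no camera call; for the wrist camera it gives the pose at the moment of the call.
- robot.close_job(): hands the job in, once; it reports no verdict.
Trained networks look in the newest picture that a camera, given by its name, has taken for a name from the list of things; names that differ only in an ending like _2 or _b are one class to them, and where a whole thing is asked for, a point or a joint stands for the part that bears it (a point fixed in the world has none). Each returns a list of dicts, best first, with "confidence" (0 to 1); they miss things now and then, are a little off and sometimes report something else, mostly with a low value. They report only what shows in the picture. A call takes as long as a camera call. They do not tell look-alikes from the thing itself.
- robot.cut_out(camera, label): "region" (420x560 bool, what is visible of it) and "rect" ([centre column, centre row, width, height] in pixels, round what is visible of it).
The state is a dict: "clock": time; "qpos": joint angles; "joint_vel": joint speeds; "tau": joint torques, N m; "tool_pos": TCP position; "orientation": TCP orientation; "force": force on the tool from outside, world axes, zero at the start; "moment": the same for the moment, N m; "opening": opening from 0.0 (shut) to 1.0 (fully open).
Only numpy, scipy, OpenCV 4.12 (cv2) and the standard library are available. Lean on these libraries where they do the work, as an engineer would, in place of code of your own. Each camera call takes 0.05 s, during which the arm holds its last target. There are 200 camera calls.

TASK

Take the fly-tying vise out of its wooden stand, lower its tapered foot gently into the brass sleeve of the steel pedestal and let go so that it stands upright and centres itself. Then press straight down on the black cap on its head until the sleeve has slid down onto its hidden stop, lean on it there with a steady 15 N or so for a second (never more than 25 N), and leave it standing free. Do not disturb the jar, the spool or the bead box.

Things in the scene. Friction and masses are not known exactly. Their poses are not given: they have to be found in the camera images.
- vise_block (a point): Centre of the blue block of the vise head, the place to grasp: 40 mm along x, 34 mm along y (grasp across y), 36 mm high, 148 mm above the bottom of the foot. z is up along the stem. x points along the horizontal black jaws, ending 100 mm out; blue rod and steel knob reach 84 mm out in -x; all under 32 mm thick. A thumb screw at x 38 to 62 mm reaches 20 mm out in +y.
- vise_foot (a point): Centre of the flat bottom of the foot of the loose vise (about 0.45 kg, varies; 170 mm tall, standing upright). Steel tapered foot: radius 9 mm at the bottom, 26 mm at 52 mm up, then a 6 mm high collar; above it a stem 20 mm thick up to the blue block. Axes as vise_block.
- cap: Origin at the centre of the flat top of the round black cap (28 mm across, 4 mm high) on the blue block, on the axis of the stem, 170 mm above the bottom of the foot: the place to press.
- stand: Fixed pale wooden block, 110 x 110 x 48 mm, with a loose-fitting black tapered cup let into it, rim 56 mm above the bench, in which the vise stands at the start, its foot 8 mm above the bench. Origin under its centre at bench level, z up.
- pedestal: Fixed pedestal: dark steel slab 150 x 120 x 20 mm with a grey upright tube in its middle, 76 mm across, 64 mm bore, top 85 mm above the bench. The brass sleeve slides down in the tube, held where it is left by dry friction (it slides under the vise plus 3 to 6 N), to a hard stop. The hidden stop's height is set differently each time: 3 to 12 mm below where the sleeve starts. Origin under its centre, z up.
- sleeve_rim (a point): Centre of the mouth of the brass sleeve at rim height (82 to 97 mm above the bench at the start; 79 to 85 on its stop); z up. The sleeve, 63 mm across, has an upright tapered bore matching the vise's foot, open below: radius about 24.5 mm at the rim, 11.5 mm 40 mm lower. The vise seats by its taper alone, at any yaw, with the bottom of its foot about 47 mm below the rim.
- jar_mid (a point): Bystander: amber glass jar with black lid, 44 mm across, 55 mm high; point at its centre.
- spool_mid (a point): Bystander: yellow thread spool standing on end, 36 mm across, 44 mm high; point at its centre.
- beadbox_mid (a point): Bystander: white open bead box, 70 x 110 x 22 mm, with compartments; point at its centre.
There are look-alikes about, which are no part of the job. There is more than one size of the pedestal; the one meant has the size given above.

How it is judged (in metres and radians):
On the way, in this order (a step that is already met when the one before it is completed fails the run):
1. the vise stands by itself in the sleeve, upright and centred, with the gripper off it (horizontal distance between vise_foot and sleeve_rim below 0.003 m and angle between vise_foot's own z axis and vertical below 0.06 rad and z of vise_foot in the frame of sleeve_rim between -0.052 and -0.04 m and contact force between each of the fingers, the arm and vise below 0.3 N), for 0.2 s.
2. the sleeve is down on its stop and the vise, no longer moving, is pressed on it through its cap with at least 9 N, more than the sliding sleeve resists (horizontal distance between vise_foot and sleeve_rim below 0.003 m and angle between vise_foot's own z axis and vertical below 0.06 rad and z of vise_foot in the frame of sleeve_rim between -0.052 and -0.04 m and z of sleeve_rim in the frame of pedestal below 0.0865 m and linear speed of vise below 0.004 m/s and contact force between cap and anything else above 9 N), for 0.5 s.
At the end, for the whole second after the job is handed in: The sleeve is down on its stop, its rim no more than 1.5 mm above the top of the tube, and the vise stands at rest in it, foot within 3 mm of the sleeve's axis, 40 to 52 mm below its rim, within 0.06 rad of upright (horizontal distance between vise_foot and sleeve_rim below 0.003 m and angle between vise_foot's own z axis and vertical below 0.06 rad and z of vise_foot in the frame of sleeve_rim between -0.052 and -0.04 m and z of sleeve_rim in the frame of pedestal below 0.0865 m and linear speed of vise below 0.01 m/s); the robot touches nothing.
It fails at once if the cap is pressed with more than 25 N (contact force between cap and anything else above 25 N).
It fails at once if the vise is slammed or forced into the sleeve (over 60 N between them) (contact force between vise and sleeve above 60 N).
It fails at once if the vise leans more than 0.5 rad (angle between vise_foot's own z axis and vertical above 0.5 rad).
It fails at once if the jar, the spool or the bead box is moved more than 20 mm (distance of any of jar_mid, spool_mid, beadbox_mid from where it was at the start of the episode above 0.02 m).
It also fails if it takes over 67 s, if anything falls off the work surface, if the arm or the gripper's body presses on something with over 40 N, if the wrist force passes 120 N, or if a joint passes its speed limit or range.

## Working session

There is one attempt and no reset: what is moved stays moved. The work goes in short steps, Python scripts to look and compute and a tool call to move; the robot and the scene stay as the last step left them, time stands still between calls to the robot, and variables do not carry over. Pictures are saved under pics/ and viewed, about 8 in all and at most 12, crops included, and the job is handed in when it is done.

Besides the shell and the picture viewer there is one more tool, called after "Call:" as a command line: name --pt "numbers of a row" for each row, then --argument value for the rest. servo_tool: Moves the arm, as the interface text tells. Its arguments: {"type":"object","properties":{"deltas":{"type":"array","items":{"type":"array","items":{"type":"number"}}},"newtons":{"type":"number"}},"required":["deltas"]}

```bash
mkdir -p pics; cat > h.py <<'E'
import numpy as np, cv2
from cell import robot
from scipy.spatial.transform import Rotation as R
def rot(o): return R.from_euler('xyz',o,degrees=True).as_matrix()
def grab(n):
    m=robot.camera_model(n); im,d=robot.get_image(n); return im,d,m
def cloud(d,m):
    v,u=np.mgrid[:d.shape[0],:d.shape[1]]
    P=np.stack([(u-m['cx'])/m['fx']*d,(v-m['cy'])/m['fy']*d,d],-1)
    P=P@rot(m['orientation']).T+np.array(m['eye']); P[d<=0]=np.nan; return P
def save(n,im): cv2.imwrite('pics/'+n+'.png',im[...,::-1])
E
python3 - <<'E'
from h import *
print(robot.read_state())
for c in ['scene','top']:
    im,d,m=grab(c); save(c,im); P=cloud(d,m); np.save(c,P); print(c,m)
    for l in ['vise_block','cap','stand','pedestal','sleeve_rim','jar_mid','spool_mid','beadbox_mid']:
        for r in robot.cut_out(c,l):
            q=P[r['region']]; print(l,round(r['confidence'],2),np.round(r['rect']),np.round(np.nanmedian(q,0),3),np.round(np.nanpercentile(q,2,axis=0),3),np.round(np.nanpercentile(q,98,axis=0),3))
a=cv2.imread('pics/scene.png');b=cv2.imread('pics/top.png')
E
```

```text
{'clock': 0.0, 'qpos': array([ 6.67015844e+01,  6.67507947e+00,  8.26357111e+01,  1.25451585e-03,
        9.07588520e+01, -2.16548137e+00]), 'joint_vel': array([-0.0681393 ,  0.03389808,  0.06859501,  0.01234316, -0.05760805,
        0.02008048]), 'tau': array([ 2.51256251e-04, -7.31978559e+01, -6.32463312e+01, -8.34663138e-05,
        6.50621572e-03, -3.13304088e-05]), 'tool_pos': array([0.24328649, 0.62943524, 0.24455132]), 'orientation': array([-1.79996115e+02,  6.95454810e-02,  6.88670839e+01]), 'force': array([-0.42170036, -0.41669485,  0.17586528]), 'moment': array([ 0.03425125, -0.02958284, -0.02037026]), 'opening': 1.0026187813687397}
scene {'fx': 463.18638509936073, 'fy': 463.18638509936073, 'cx': 279.15145756356037, 'cy': 208.32358718615197, 'eye': array([1.09294059, 0.71325908, 0.74973693]), 'orientation': array([-124.26839081,   -0.9405112 ,  134.46405656])}
vise_block 0.7 [192. 167.  62.  50.] [ 0.461 -0.211  0.155] [ 0.374 -0.235  0.054] [ 0.54  -0.196  0.176]
stand 0.79 [199. 201.  46.  36.] [ 0.476 -0.186  0.044] [ 0.4   -0.277  0.002] [ 0.522 -0.151  0.054]
stand 0.4
[... 2156 characters left out ...]
eve_rim 0.58 [251. 204.  22.  20.] [0.457 0.155 0.086] [0.423 0.125 0.02 ] [0.481 0.181 0.096]
sleeve_rim 0.57 [143. 213.  36.  33.] [0.427 0.418 0.132] [0.381 0.368 0.085] [0.462 0.449 0.144]
jar_mid 0.67 [389. 128.  14.  15.] [ 0.663 -0.22   0.053] [ 0.649 -0.239  0.016] [ 0.684 -0.204  0.062]
jar_mid 0.57 [237. 123.  37.  35.] [0.687 0.196 0.006] [ 0.647  0.142 -0.003] [0.725 0.249 0.026]
jar_mid 0.21 [396. 199.  24.  74.] [ 0.451 -0.219  0.167] [ 0.37  -0.239  0.063] [ 0.541 -0.202  0.181]
spool_mid 0.76 [305. 144.  12.  13.] [0.618 0.004 0.043] [ 0.605 -0.012 -0.   ] [0.638 0.02  0.05 ]
beadbox_mid 0.82 [237. 120.  40.  36.] [0.687 0.198 0.006] [ 0.646  0.144 -0.003] [0.725 0.25  0.026]
```

View pics/scene.png

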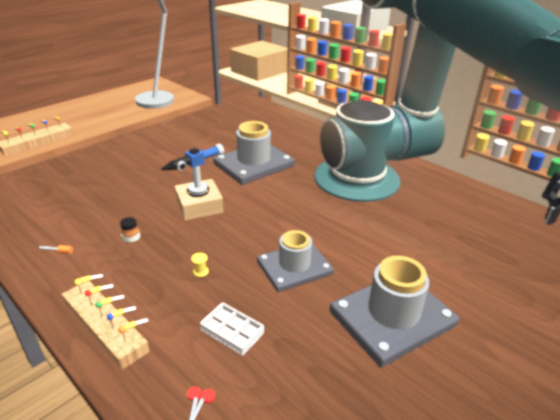

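View pics/top.png

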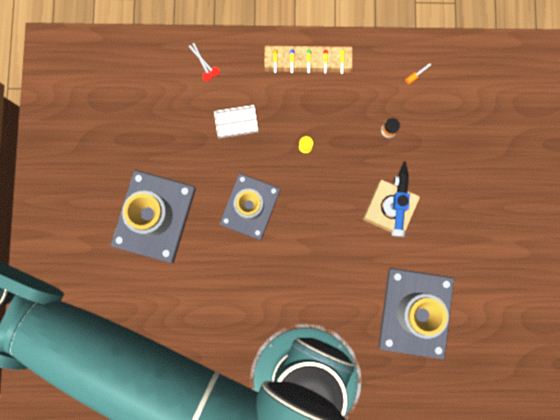

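```bash
python3 - <<'E'
from h import *
im=cv2.imread('pics/scene.png')
a=np.vstack([cv2.resize(im[205:300,245:345],(600,570),interpolation=cv2.INTER_CUBIC)])
b=cv2.resize(im[135:225,155:245],(570,570),interpolation=cv2.INTER_CUBIC)
cv2.imwrite('pics/crop1.png',cv2.resize(np.hstack([a[:,:],b]),(800,390)))
S=np.load('scene.npy');T=np.load('top.npy')
def reg(P,c,r,z0,z1): 
    m=(np.hypot(P[...,0]-c[0],P[...,1]-c[1])<r)&(P[...,2]>z0)&(P[...,2]<z1); return P[m]
for n,P in(('S',S),('T',T)):
  for c in [(.455,.155),(.42,.41),(.175,-.29)]:
    q=reg(P,c,.16,.012,.038); print(n,c,cv2.minAreaRect(np.float32(q[:,:2])),np.median(q[:,2]))
    q=reg(P,c,.08,.07,.16); r=cv2.minEnclosingCircle(np.float32(q[:,:2])); print('  tube',r,np.percentile(q[:,2],[50,98]))
    h,e=np.histogram(q[:,2],np.arange(.07,.16,.003)); print('  ',h)
  q=reg(P,(.452,-.22),.14,.12,.2)
  cen=np.median(q[:,:2],0); 
  print('vise',cen,cv2.minAreaRect(np.float32(q[:,:2])),cv2.fitLine(np.float32(q[:,:2]),cv2.DIST_HUBER,0,.01,.01).ravel(), len(q), np.percentile(q[:,2],[2,50,98]))
  q=reg(P,(.452,-.22),.03,.172,.2); print('cap',q[:,:2].mean(0),(q.max(0)+q.min(0))/2,np.ptp(q,0),len(q))
E
```

```text
S (0.455, 0.155) ((0.4731738567352295, 0.20233267545700073), (0.2181883305311203, 0.15074652433395386), 69.72162628173828) 0.018808811526099922
  tube ((0.4569222033023834, 0.1572216898202896), 0.039004407823085785) [0.08369088 0.09109828]
   [ 49  60  63  72 126  81 138  15   0   0   0   0   0   0   0   0   0   0
   0   0   0   0   0   0   0   0   0   0   0]
S (0.42, 0.41) ((0.42683956027030945, 0.41422468423843384), (0.17268455028533936, 0.21651138365268707), 75.39742279052734) 0.027295247775246445
  tube ((0.42693573236465454, 0.4149686098098755), 0.05486952140927315) [0.11873936 0.13901633]
   [ 70  59  51  61  53  61  69  80  80  92  79 105 102  96 109 129 332 172
 120 108 114 137 386  56   0   0   0   0   0]
S (0.175, -0.29) ((0.17917025089263916, -0.2843225598335266), (0.17380529642105103, 0.21624325215816498), 81.7343521118164) 0.02651165981066128
  tube ((0.1803160309791565, -0.28259962797164917), 0.055213093757629395) [0.11657517 0.13845029]
   [35 26 29 34 27 26 28 33 26 29 28 29 29 33 46 57 98 54 47 44 47 65 93  8
  0  0  0  0  0]
vise [ 0.46228006 -0.20962231] ((0.460767
[... 1015 characters left out ...]

T (0.175, -0.29) ((0.17748963832855225, -0.26945382356643677), (0.21665990352630615, 0.21471741795539856), 82.02912902832031) 0.03012583243257494
  tube ((0.17552000284194946, -0.29053252935409546), 0.05538065358996391) [0.12408452 0.14406566]
   [ 14   8  12  13  17  28  25  30  40  34  26  37  36  36  53  57 126 193
 155  62  43  72 152 207  97  15   0   0   0]
vise [ 0.45242013 -0.22074019] ((0.45859262347221375, -0.22283011674880981), (0.0373009517788887, 0.1832018345594406), 86.93472290039062) [ 0.9965284  -0.08325379  0.45288834 -0.22076192] 872 [0.15004805 0.1683182  0.18104903]
cap [ 0.45067713 -0.2220569 ] [ 0.45194588 -0.22224481  0.17875645] [0.04580218 0.03505883 0.01348704] 213
```

View pics/crop1.png

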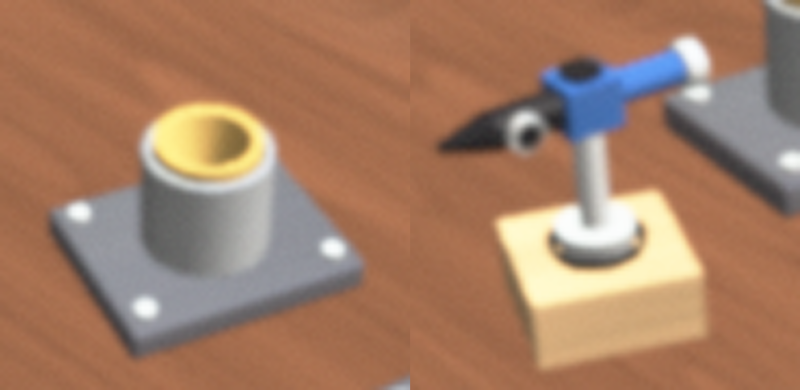

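The pedestal candidates in the scene view are at (397,311), (295,262) and (254,154). Only (295,262) fits: its tube radius is 38 mm and its top is at about 85 mm, while the other two are about 55 mm in radius and 130 mm high. The crop confirms it: a small pedestal with a brass sleeve standing slightly proud. The vise is in the wooden stand, with its jaws pointing to +x, about -4° yaw. I'll fly over the pedestal first.

```bash
cat >> h.py <<'E'
def delta(p,yaw,frm=None):
    s=robot.read_state(); A=rot(s['orientation']); p0=s['tool_pos']
    B=rot([180,0,yaw]); t=A.T@(np.array(p)-p0)*100; w=R.from_matrix(A.T@B).as_rotvec()
    print(p,'delta cm',np.round(t,2),'rad',np.round(w,3))
E
python3 -c "
from h import *
delta([.455,.155,.32],86);delta([.40,.155,.32],86)"
```

```text
[0.455, 0.155, 0.32] delta cm [-36.64  36.85  -7.47] rad [ 0.     0.    -0.299]
[0.4, 0.155, 0.32] delta cm [-38.62  31.72  -7.47] rad [ 0.     0.    -0.299]
```

Call:
servo_tool --pt "-4 4 -3 0 0 -0.06 1" --pt "-9 9 -7.5 0 0 -0.14 1" --pt "-13 13 -7.5 0 0 -0.22 1" --pt "-17 17 -7.5 0 0 -0.3 1" --pt "-21 21 -7.5 0 0 -0.3 1"

```text
clock: 1.52
tool_pos: [0.3629, 0.3584, 0.3208]
orientation: [180.0, -0.0, 86.2]
force: [0.9, 1.0, 0.1]
opening: 1.0
```

```bash
python3 -c "
from h import *
delta([.455,.155,.32],86)"
```

```text
[0.455, 0.155, 0.32] delta cm [-19.67  10.55   0.07] rad [ 0.001 -0.001  0.003]
```

Call:
servo_tool --pt "-5 2.7 0 0 0 0 1" --pt "-10 5.4 0 0 0 0 1" --pt "-15 8 0 0 0 0 1" --pt "-19.7 10.5 0 0 0 0 1" --pt "-19.7 10.5 0 0 0 0 1"

```text
clock: 2.15
tool_pos: [0.4547, 0.1537, 0.3204]
orientation: [180.0, 0.0, 85.8]
force: [-0.4, 0.8, -0.8]
opening: 0.997
```

```bash
python3 - <<'E'
from h import *
print(robot.read_state()['tool_pos'])
im,d,m=grab('wrist'); save('w1',im); P=cloud(d,m); np.save('w1',P); print(m)
for l in ['sleeve_rim','pedestal']:
    for r in robot.cut_out('wrist',l): print(l,r['confidence'],r['rect'],np.nanmedian(P[r['region']],0))
delta([.453,-.219,.26],86)
E
```

```text
[0.45468519 0.1536903  0.32035877]
{'fx': 374.1363016691445, 'fy': 374.1363016691445, 'cx': 283.51582550752903, 'cy': 213.59834936056234, 'eye': array([0.37097438, 0.16051474, 0.44892175]), 'orientation': array([1.61178583e+02, 5.11271528e-02, 8.58163001e+01])}
sleeve_rim 0.6 [283.6, 175.7, 66.1, 61.4] [0.45992678 0.1533068  0.08694001]
sleeve_rim 0.59 [542.2, 132.6, 35.5, 96.3] [0.42717969 0.37360134 0.1329459 ]
sleeve_rim 0.27 [15.3, 194.1, 30.6, 98.8] [ 0.46118874 -0.16709144  0.02198589]
pedestal 0.95 [482.9, 113.5, 146.2, 223.0] [0.41570527 0.36860074 0.02895698]
pedestal 0.65 [286.9, 156.1, 132.1, 149.4] [0.44221611 0.15498461 0.02047115]
[0.453, -0.219, 0.26] delta cm [-37.5    2.52   6.03] rad [ 0.    -0.     0.001]
```

View pics/w1.png

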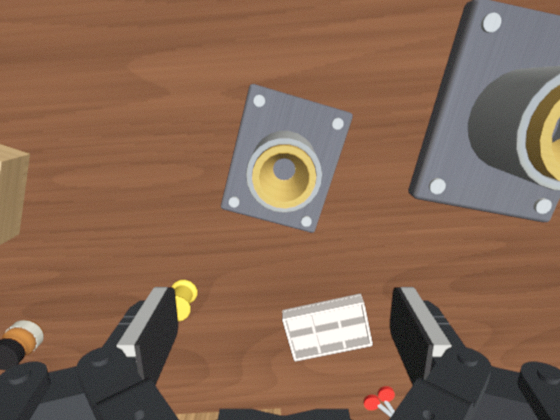

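The wrist view shows the small pedestal with its sleeve at (284,175). I'll fit the rim from this cloud and move over the vise.

```bash
python3 - <<'E'
from h import *
P=np.load('w1.npy'); im=cv2.imread('pics/w1.png')
m=(np.hypot(P[...,0]-.455,P[...,1]-.154)<.05)&(P[...,2]>.078)
q=P[m]; print(cv2.minEnclosingCircle(np.float32(q[:,:2])),(q.max(0)+q.min(0))/2,np.ptp(q,0)); print(np.histogram(q[:,2],np.arange(.076,.105,.002)))
hsv=cv2.cvtColor(im,cv2.COLOR_BGR2HSV)
br=m&(hsv[...,1]>100); q=P[br]; print('brass',len(q),cv2.minEnclosingCircle(np.float32(q[:,:2])),(q.max(0)+q.min(0))/2,np.ptp(q,0),np.percentile(q[:,2],[50,90,98]))
E
```

```text
((0.4452032148838043, 0.15476635098457336), 0.04900997504591942) [0.45509484 0.15471321 0.23387621] [0.07502647 0.09757154 0.31173113]
(array([   0,  131,  123,  390,  959,  180,  267, 1026,   88,    0,    0,
          0,    0,    0]), array([0.076, 0.078, 0.08 , 0.082, 0.084, 0.086, 0.088, 0.09 , 0.092,
       0.094, 0.096, 0.098, 0.1  , 0.102, 0.104]))
brass 2136 ((0.45352956652641296, 0.15427103638648987), 0.044870525598526) [0.45479659 0.15445544 0.23352059] [0.06184908 0.08789094 0.31101989] [0.09052658 0.32093604 0.37934295]
```

Call:
servo_tool --pt "-4 0.3 0 0 0 0 1" --pt "-9 0.7 1 0 0 0 1" --pt "-15 1 2 0 0 0 1" --pt "-21 1.5 3 0 0 0 1" --pt "-27 2 4 0 0 0 1"

```text
clock: 2.92
tool_pos: [0.4551, -0.1149, 0.2803]
orientation: [179.9, 0.0, 86.2]
force: [1.1, 1.4, -0.3]
opening: 1.003
```

Call:
servo_tool --pt "-5 0.3 0 0 0 0 1" --pt "-10 0.5 0 0 0 0 1" --pt "-10.5 0.5 0 0 0 0 1" --pt "-10.5 0.5 0 0 0 0 1"

```text
clock: 3.42
tool_pos: [0.4533, -0.2185, 0.2802]
orientation: [-180.0, -0.0, 86.1]
force: [0.4, 0.1, 1.0]
opening: 1.003
```

```bash
python3 - <<'E'
from h import *
print(robot.read_state()['tool_pos'])
im,d,m=grab('wrist'); save('w2',im); P=cloud(d,m); np.save('w2',P)
hsv=cv2.cvtColor(im,cv2.COLOR_RGB2HSV)
near=(np.hypot(P[...,0]-.453,P[...,1]+.219)<.15)
top=near&(P[...,2]>.12)&(P[...,2]<.2)
for r in robot.cut_out('wrist','cap')[:2]: 
    q=P[r['region']]; print('cap',r['confidence'],r['rect'],np.nanmedian(q,0))
q=P[top]; print('all',cv2.minAreaRect(np.float32(q[:,:2])),q.min(0),q.max(0),cv2.fitLine(np.float32(q[:,:2]),cv2.DIST_HUBER,0,.01,.01).ravel())
q=P[top&(P[...,2]>.174)]; print('captop',len(q),cv2.minEnclosingCircle(np.float32(q[:,:2])),q.mean(0))
print(np.histogram(P[top][:,2],np.arange(.12,.2,.004)))
b=top&(hsv[...,0]>95)&(hsv[...,0]<130)&(hsv[...,1]>110)&(P[...,2]>.165);q=P[b];print('block',cv2.minAreaRect(np.float32(q[:,:2])),q.mean(0))
delta([.453,-.219,.151],86)
E
```

```text
[ 0.45333102 -0.21846785  0.28022122]
cap 0.85 [278.9, 220.2, 41.1, 40.3] [ 0.45271529 -0.22237052  0.17787503]
all ((0.4615049660205841, -0.2220686674118042), (0.03653968870639801, 0.1842651069164276), 87.18446350097656) [ 0.36895156 -0.2408462   0.14046288] [ 0.55324705 -0.19943233  0.18010352] [ 0.9967184  -0.08094727  0.44597572 -0.22099078]
captop 1905 ((0.4233686625957489, -0.218144953250885), 0.0514666810631752) [ 0.45227385 -0.22247335  0.17690379]
(array([   0,    0,    0,    0,    0,   17,   21,   31,   35,  362, 1342,
       3323, 1465, 1529, 1345,    2,    0,    0,    0,    0]), array([0.12 , 0.124, 0.128, 0.132, 0.136, 0.14 , 0.144, 0.148, 0.152,
       0.156, 0.16 , 0.164, 0.168, 0.172, 0.176, 0.18 , 0.184, 0.188,
       0.192, 0.196, 0.2  ]))
block ((0.43064868450164795, -0.2202998697757721), (0.03362959250807762, 0.092533178627491), 85.93900299072266) [ 0.42999683 -0.22005089  0.17014832]
[0.453, -0.219, 0.151] delta cm [-0.11 -0.03 12.94] rad [ 0.    -0.     0.003]
```

View pics/w2.png

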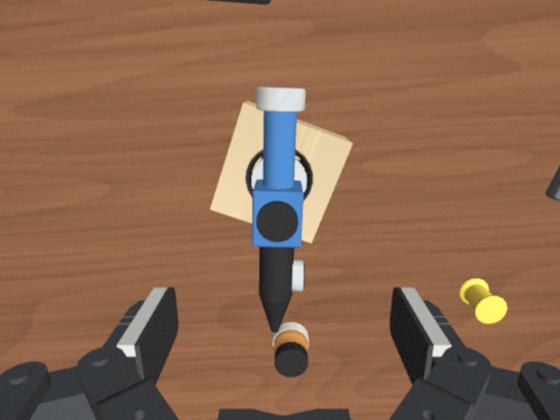

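The cap is at pixel (277,220), at world (0.4525, -0.2223, 0.178). The height matches the expected 0.178 and the yaw is about -4°, which matches the tool. The thumb screw is clear of the pads.

Call:
servo_tool --pt "-0.4 0 4 0 0 0 1" --pt "-0.4 0 8 0 0 0 1" --pt "-0.4 0 11 0 0 0 1" --pt "-0.4 0 12.9 0 0 0 1" --pt "-0.4 0 12.9 0 0 0 1"

```text
clock: 4.15
tool_pos: [0.4526, -0.2226, 0.1506]
orientation: [-179.9, -0.0, 86.1]
force: [-0.7, 0.3, -0.3]
opening: 1.0
```

Call:
servo_tool --pt "0 0 0 0 0 0 0.5" --pt "0 0 0 0 0 0 0.4" --pt "0 0 0 0 0 0 0.3" --pt "0 0 0 0 0 0 0.2" --pt "0 0 0 0 0 0 0.2" --newtons 40

```text
clock: 4.78
tool_pos: [0.453, -0.2236, 0.1522]
orientation: [179.9, 0.0, 86.1]
force: [-0.6, 0.9, 5.8]
opening: 0.392
```

Call:
servo_tool --pt "0 0 0 0 0 0 0.2" --pt "0 0 0 0 0 0 0.2" --newtons 50

```text
clock: 5.03
tool_pos: [0.453, -0.2236, 0.1522]
orientation: [179.9, 0.0, 86.1]
force: [-0.2, 1.0, 6.7]
opening: 0.393
```

Call:
servo_tool --pt "0 0 -1 0 0 0 0.2" --pt "0 0 -3 0 0 0 0.2" --pt "0 0 -5.5 0 0 0 0.2" --pt "0 0 -8.5 0 0 0 0.2" --pt "0 0 -11 0 0 0 0.2"

```text
clock: 5.65
tool_pos: [0.4527, -0.2234, 0.2638]
orientation: [179.9, 0.0, 86.1]
force: [-0.4, 1.1, -3.9]
opening: 0.391
```

Call:
servo_tool --pt "0 0 -0.5 0 0 0 0.2" --pt "0 0 -0.5 0 0 0 0.2"

```text
clock: 5.9
tool_pos: [0.4526, -0.2234, 0.2662]
orientation: [-180.0, 0.0, 86.1]
force: [-0.1, -0.4, -5.4]
opening: 0.392
```

```bash
python3 - <<'E'
from h import *
s=robot.read_state();print(s['tool_pos'],s['force'],s['moment'])
im,d,m=grab('wrist'); save('w3',im); P=cloud(d,m)
for r in robot.cut_out('wrist','cap')[:2]: print('cap',r['confidence'],r['rect'],np.nanmedian(P[r['region']],0))
im,d,m=grab('scene'); P=cloud(d,m); 
v=(np.hypot(P[...,0]-.452,P[...,1]+.222)<.03)&(P[...,2]>.1)&(P[...,2]<.23)
for z in np.arange(.11,.24,.01):
    q=P[v&(abs(P[...,2]-z)<.005)]
    if len(q): print(round(z,3),len(q),q[:,:2].mean(0).round(4))
ys,xs=np.where(v); print(xs.min(),xs.max(),ys.min(),ys.max())
cv2.imwrite('pics/s3.png',cv2.resize(im[60:240,100:300,::-1],(660,594),interpolation=cv2.INTER_CUBIC))
E
```

```text
[ 0.45260405 -0.22339501  0.26618151] [-0.13303778 -0.38962032 -5.41577077] [-1.11955213e-02 -1.97491565e-04  8.64381553e-05]
cap 0.55 [283.9, 349.4, 82.8, 77.3] [ 0.45172672 -0.22275539  0.29176072]
0.12 9 [ 0.4563 -0.2137]
0.13 23 [ 0.4572 -0.2121]
0.14 25 [ 0.4598 -0.2097]
0.15 37 [ 0.4602 -0.2069]
0.16 40 [ 0.4622 -0.2056]
0.17 54 [ 0.463 -0.205]
0.18 126 [ 0.4561 -0.2148]
0.19 24 [ 0.4567 -0.2139]
0.2 27 [ 0.4566 -0.2144]
0.21 24 [ 0.4563 -0.214 ]
0.22 27 [ 0.4573 -0.2152]
0.23 16 [ 0.4567 -0.214 ]
185 204 133 170
```

View pics/s3.png

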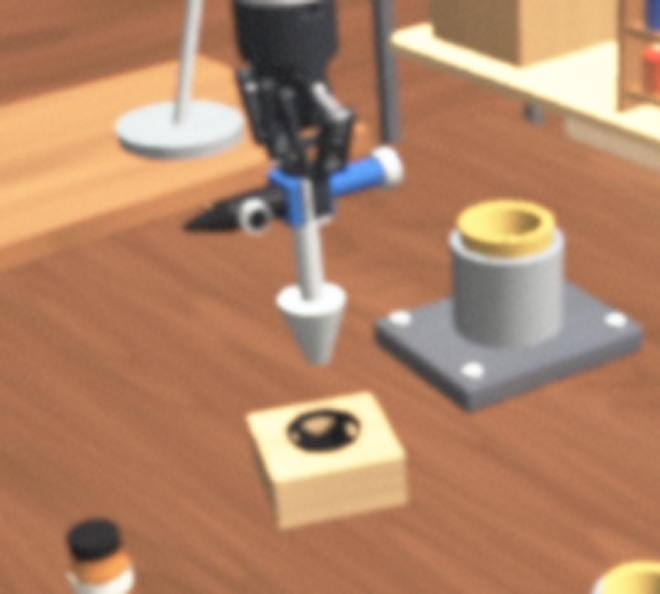

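The vise hangs upright in the grip, with its foot at about z = 0.122, above the rim at about 0.091. I'll carry it along y.

Call:
servo_tool --pt "1 -0.1 0 0 0 0 0.2" --pt "3 -0.2 0 0 0 0 0.2" --pt "6 -0.4 0 0 0 0 0.2" --pt "9.5 -0.6 0 0 0 0 0.2" --pt "13 -0.8 0 0 0 0 0.2"

```text
clock: 6.68
tool_pos: [0.4532, -0.091, 0.2663]
orientation: [180.0, -0.0, 86.1]
force: [-0.3, -0.7, -4.0]
opening: 0.389
```

Call:
servo_tool --pt "3.5 -0.2 0 0 0 0 0.2" --pt "7 -0.4 0 0 0 0 0.2" --pt "10.5 -0.6 0 0 0 0 0.2" --pt "14 -0.8 0 0 0 0 0.2" --pt "17.5 -1 0 0 0 0 0.2"

```text
clock: 7.3
tool_pos: [0.4549, 0.0843, 0.2664]
orientation: [180.0, -0.0, 86.1]
force: [0.7, 0.4, -4.7]
opening: 0.393
```

Call:
servo_tool --pt "3 -0.2 0 0 0 0 0.2" --pt "5 -0.3 0 0 0 0 0.2" --pt "6.5 -0.4 0 0 0 0 0.2" --pt "7.1 -0.4 0 0 0 0 0.2" --pt "7.1 -0.4 0 0 0 0 0.2"

```text
clock: 7.92
tool_pos: [0.4565, 0.1533, 0.2663]
orientation: [-180.0, 0.0, 86.1]
force: [-0.2, 0.3, -4.4]
opening: 0.391
```

```bash
python3 - <<'E'
from h import *
s=robot.read_state();print(s['tool_pos'],s['orientation'],s['force'])
im,d,m=grab('wrist'); P=cloud(d,m)
for r in robot.cut_out('wrist','cap')[:1]: print('cap',r['confidence'],np.nanmedian(P[r['region']],0))
hs=cv2.cvtColor(im,cv2.COLOR_RGB2HSV)
for c in ['wrist','scene','top']:
    if c!='wrist': im,d,m=grab(c); P=cloud(d,m)
    near=np.hypot(P[...,0]-.455,P[...,1]-.1545)<.047
    g=near&(P[...,2]>.08)&(P[...,2]<.1); q=P[g]
    if len(q)>20: print(c,'tube',len(q),((q.max(0)+q.min(0))/2).round(4),np.ptp(q,0).round(4),cv2.minEnclosingCircle(np.float32(q[:,:2])))
    f=near&(P[...,2]>.115)&(P[...,2]<.24)
    for z in (.13,.15,.17,.2,.22):
        q=P[f&(abs(P[...,2]-z)<.006)]
        if len(q): print('  ',z,len(q),q[:,:2].mean(0).round(4))
    if c=='scene': cv2.imwrite('pics/s4.png',cv2.resize(im[130:310,200:400,::-1],(660,594),interpolation=cv2.INTER_CUBIC))
delta([.4558,.154,.2662],86)
E
```

```text
[0.45647157 0.15332483 0.26625833] [-1.79996000e+02  6.82408986e-03  8.60777503e+01] [-0.2240075   0.32811445 -4.36808284]
cap 0.91 [0.4556499  0.15398018 0.29185573]
wrist tube 872 [0.451  0.154  0.0867] [0.0507 0.0748 0.0122] ((0.4552655816078186, 0.15411895513534546), 0.037889834493398666)
   0.17 6 [0.4415 0.1492]
scene tube 417 [0.4559 0.158  0.0864] [0.0752 0.0746 0.0127] ((0.4562297463417053, 0.15847037732601166), 0.03815830126404762)
   0.13 29 [0.4637 0.162 ]
   0.15 47 [0.4682 0.1654]
   0.17 81 [0.4707 0.1688]
   0.2 41 [0.4622 0.1604]
   0.22 48 [0.4628 0.1604]
top tube 197 [0.4444 0.1522 0.09  ] [0.0571 0.0744 0.0197] ((0.45157313346862793, 0.15255992114543915), 0.03789881616830826)
   0.17 2 [0.4401 0.1328]
[0.4558, 0.154, 0.2662] delta cm [ 0.12 -0.09  0.01] rad [0. 0. 0.]
```

View pics/s4.png

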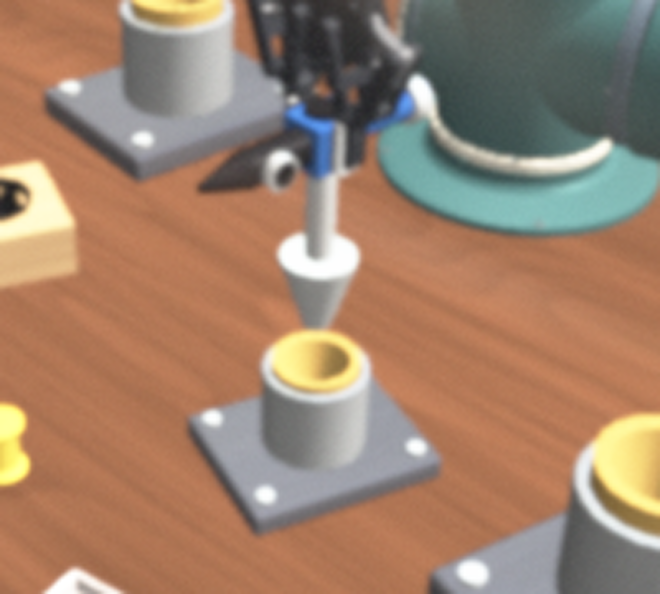

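The foot hangs over the brass mouth and the offset is about 1 mm. I'll lower it.

Call:
servo_tool --pt "0.1 0 1 0 0 0 0.2" --pt "0.1 0 2.5 0 0 0 0.2" --pt "0.1 0 4 0 0 0 0.2" --pt "0.1 0 5.5 0 0 0 0.2" --pt "0.1 0 6.5 0 0 0 0.2"

```text
clock: 8.75
tool_pos: [0.4564, 0.1541, 0.1999]
orientation: [-179.9, 0.0, 86.1]
force: [-0.4, 1.1, -5.1]
opening: 0.394
```

Call:
servo_tool --pt "0 0 0.2 0 0 0 0.2" --pt "0 0 0.4 0 0 0 0.2" --pt "0 0 0.6 0 0 0 0.2" --pt "0 0 0.6 0 0 0 0.2"

```text
clock: 9.25
tool_pos: [0.4567, 0.1542, 0.1954]
orientation: [180.0, -0.0, 86.1]
force: [0.1, 0.7, -5.2]
opening: 0.39
```

Call:
servo_tool --pt "0 0 0.1 0 0 0 0.2" --pt "0 0 0.2 0 0 0 0.2" --pt "0 0 0.3 0 0 0 0.2" --pt "0 0 0.3 0 0 0 0.2"

```text
clock: 9.75
tool_pos: [0.4565, 0.1542, 0.1922]
orientation: [-180.0, 0.0, 86.1]
force: [-1.5, -0.9, -4.4]
opening: 0.385
```

Call:
servo_tool --pt "0 0 0.1 0 0 0 0.2" --pt "0 0 0.2 0 0 0 0.2" --pt "0 0 0.2 0 0 0 0.2"

```text
clock: 10.12
tool_pos: [0.4566, 0.1541, 0.1903]
orientation: [-180.0, 0.0, 86.1]
force: [-2.6, -2.0, -1.6]
opening: 0.389
```

The side force (-2.6, -2.0) N shows the foot touching the +x+y side of the bore, so I'll shift it back about 1 mm.

Call:
servo_tool --pt "-0.05 -0.05 0 0 0 0 0.2" --pt "-0.1 -0.1 0 0 0 0 0.2" --pt "-0.1 -0.1 0 0 0 0 0.2"

```text
clock: 10.5
tool_pos: [0.4556, 0.1533, 0.1902]
orientation: [180.0, -0.0, 86.1]
force: [-0.4, 0.2, -4.1]
opening: 0.395
```

Call:
servo_tool --pt "0 0 0.1 0 0 0 0.2" --pt "0 0 0.1 0 0 0 0.2"

```text
clock: 10.75
tool_pos: [0.4556, 0.1533, 0.1892]
orientation: [-180.0, 0.0, 86.1]
force: [-0.2, -0.1, -4.0]
opening: 0.393
```

Call:
servo_tool --pt "0 0 0.05 0 0 0 0.2" --pt "0 0 0.1 0 0 0 0.2" --pt "0 0 0.1 0 0 0 0.2"

```text
clock: 11.12
tool_pos: [0.4556, 0.1533, 0.1883]
orientation: [-180.0, 0.0, 86.1]
force: [-1.0, 0.3, -3.2]
opening: 0.39
```

Call:
servo_tool --pt "0 0 0.05 0 0 0 0.2" --pt "0 0 0.1 0 0 0 0.2" --pt "0 0 0.1 0 0 0 0.2"

```text
clock: 11.5
tool_pos: [0.4557, 0.1533, 0.1877]
orientation: [180.0, -0.0, 86.1]
force: [-3.0, -0.7, 3.8]
opening: 0.394
```

Seated contact, about 8 N supported. I'll ease off slightly, then open.

Call:
servo_tool --pt "0 -0.04 -0.04 0 0 0 0.2" --pt "0 -0.04 -0.04 0 0 0 0.2"

```text
clock: 11.75
tool_pos: [0.4553, 0.1533, 0.1877]
orientation: [180.0, -0.0, 86.1]
force: [-0.3, -1.0, 2.6]
opening: 0.393
```

Call:
servo_tool --pt "0 0 0 0 0 0 0.45" --pt "0 0 0 0 0 0 0.6" --pt "0 0 0 0 0 0 0.8" --pt "0 0 0 0 0 0 0.8" --pt "0 0 0 0 0 0 0.8"

```text
clock: 12.38
tool_pos: [0.4552, 0.1533, 0.1877]
orientation: [180.0, 0.0, 86.1]
force: [-0.6, 0.8, -0.5]
opening: 0.804
```

```bash
python3 - <<'E'
from h import *
s=robot.read_state();print(s['tool_pos'],s['opening'],s['force'])
im,d,m=grab('scene'); P=cloud(d,m)
f=np.hypot(P[...,0]-.455,P[...,1]-.1545)<.047
for z in (.09,.1,.11,.12,.13,.14):
    q=P[f&(abs(P[...,2]-z)<.005)]
    if len(q): print('  ',z,len(q),q[:,:2].mean(0).round(4))
cv2.imwrite('pics/s5.png',cv2.resize(im[130:310,200:400,::-1],(660,594),interpolation=cv2.INTER_CUBIC))
im,d,m=grab('wrist'); P=cloud(d,m)
for r in robot.cut_out('wrist','cap')[:1]: print('cap',r['confidence'],np.nanmedian(P[r['region']],0))
E
```

```text
[0.4551836  0.153305   0.18769498] 0.8044713508161524 [-0.62851619  0.75534377 -0.5298328 ]
   0.09 165 [0.4679 0.1681]
   0.1 216 [0.461  0.1607]
   0.11 30 [0.4609 0.1608]
   0.12 33 [0.4612 0.1603]
   0.13 33 [0.4606 0.1607]
   0.14 33 [0.4616 0.1596]
cap 0.56 [0.45435511 0.15381182 0.21336407]
```

View pics/s5.png

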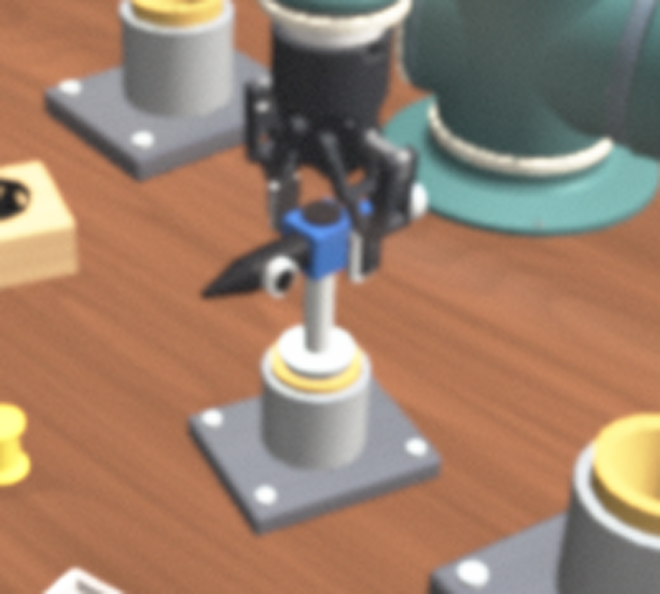

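The vise stands free and upright in the sleeve. The cap is at (0.4544, 0.1538, 0.2134). I'll rise, shut the jaws and come down onto the cap.

Call:
servo_tool --pt "0 0 -1 0 0 0 0.8" --pt "0 0 -3 0 0 0 0.8" --pt "0 0 -5 0 0 0 0.8" --pt "0.05 -0.1 -7 0 0 0 0.8" --pt "0.05 -0.1 -7 0 0 0 0.8"

```text
clock: 13.15
tool_pos: [0.4546, 0.1541, 0.2599]
orientation: [179.8, -0.1, 86.1]
force: [0.3, 0.9, 0.1]
opening: 0.802
```

Call:
servo_tool --pt "0 0 0 0 0 0 0" --pt "0 0 0 0 0 0 0" --pt "0 0 0 0 0 0 0" --pt "0 0 0 0 0 0 0" --pt "0 0 0 0 0 0 0"

```text
clock: 13.78
tool_pos: [0.4542, 0.1539, 0.2576]
orientation: [-180.0, 0.0, 86.1]
force: [-0.5, 0.4, 0.4]
opening: -0.001
```

```bash
python3 - <<'E'
from h import *
s=robot.read_state();print(s['tool_pos'],s['opening'],s['force'])
im,d,m=grab('wrist'); P=cloud(d,m)
for r in robot.cut_out('wrist','cap')[:1]: print('cap',r['confidence'],np.nanmedian(P[r['region']],0),np.nanmin(P[r['region']],0),np.nanmax(P[r['region']],0))
E
```

```text
[0.45421452 0.15387392 0.25762863] -0.000512518979384819 [-0.47711967  0.35116397  0.37757339]
cap 0.67 [0.45222142 0.15388823 0.21339567] [0.44178305 0.13964797 0.20828024] [0.46578537 0.16758793 0.24816408]
```

Call:
servo_tool --pt "0 0 1 0 0 0 0" --pt "0 0 2 0 0 0 0" --pt "0 0 2.6 0 0 0 0" --pt "0 0 2.6 0 0 0 0"

```text
clock: 14.38
tool_pos: [0.454, 0.1538, 0.231]
orientation: [-179.9, 0.0, 86.1]
force: [-0.4, -0.7, -0.2]
opening: 0.001
```

Call:
servo_tool --pt "0 0 0.05 0 0 0 0" --pt "0 0 0.1 0 0 0 0" --pt "0 0 0.15 0 0 0 0" --pt "0 0 0.2 0 0 0 0" --pt "0 0 0.2 0 0 0 0"

```text
clock: 15.0
tool_pos: [0.4542, 0.1539, 0.2297]
orientation: [180.0, -0.0, 86.1]
force: [0.1, -0.8, 0.2]
opening: -0.004
```

Call:
servo_tool --pt "0 0 0.03 0 0 0 0" --pt "0 0 0.06 0 0 0 0" --pt "0 0 0.09 0 0 0 0" --pt "0 0 0.12 0 0 0 0" --pt "0 0 0.12 0 0 0 0"

```text
clock: 15.62
tool_pos: [0.4542, 0.1539, 0.2285]
orientation: [-180.0, 0.0, 86.1]
force: [0.2, -0.6, 0.0]
opening: 0.002
```

Call:
servo_tool --pt "0 0 0.03 0 0 0 0" --pt "0 0 0.06 0 0 0 0" --pt "0 0 0.09 0 0 0 0" --pt "0 0 0.12 0 0 0 0" --pt "0 0 0.12 0 0 0 0"

```text
clock: 16.25
tool_pos: [0.4543, 0.1539, 0.2275]
orientation: [180.0, -0.0, 86.1]
force: [0.4, 0.2, 3.1]
opening: -0.001
```

Call:
servo_tool --pt "0 0 0.03 0 0 0 0" --pt "0 0 0.06 0 0 0 0" --pt "0 0 0.09 0 0 0 0" --pt "0 0 0.12 0 0 0 0" --pt "0 0 0.12 0 0 0 0"

```text
clock: 16.88
tool_pos: [0.4542, 0.1539, 0.2261]
orientation: [-180.0, 0.0, 86.1]
force: [-1.6, -0.3, 3.7]
opening: 0.003
```

Sliding at about 4 N. I'll keep steps of about 1 mm per call, so the force stays bounded when it hits the stop.

Call:
servo_tool --pt "0 0 0.03 0 0 0 0" --pt "0 0 0.06 0 0 0 0" --pt "0 0 0.1 0 0 0 0" --pt "0 0 0.1 0 0 0 0"

```text
clock: 17.38
tool_pos: [0.4542, 0.1539, 0.225]
orientation: [-180.0, 0.0, 86.1]
force: [-0.3, -0.4, 3.3]
opening: 0.003
```

Call:
servo_tool --pt "0 0 0.03 0 0 0 0" --pt "0 0 0.06 0 0 0 0" --pt "0 0 0.1 0 0 0 0"

```text
clock: 17.75
tool_pos: [0.4542, 0.1539, 0.2241]
orientation: [180.0, 0.0, 86.1]
force: [-0.6, 0.1, 4.1]
opening: 0.001
```

Call:
servo_tool --pt "0 0 0.03 0 0 0 0" --pt "0 0 0.06 0 0 0 0" --pt "0 0 0.1 0 0 0 0" --pt "0 0 0.1 0 0 0 0"

```text
clock: 18.25
tool_pos: [0.4542, 0.1539, 0.223]
orientation: [-180.0, 0.0, 86.1]
force: [0.1, -0.0, 3.3]
opening: 0.004
```

Call:
servo_tool --pt "0 0 0.03 0 0 0 0" --pt "0 0 0.06 0 0 0 0" --pt "0 0 0.1 0 0 0 0" --pt "0 0 0.1 0 0 0 0"

```text
clock: 18.75
tool_pos: [0.4542, 0.1539, 0.222]
orientation: [-180.0, 0.0, 86.1]
force: [-0.0, 1.7, 4.0]
opening: 0.004
```

Call:
servo_tool --pt "0 0 0.03 0 0 0 0" --pt "0 0 0.06 0 0 0 0" --pt "0 0 0.1 0 0 0 0" --pt "0 0 0.1 0 0 0 0"

```text
clock: 19.25
tool_pos: [0.4542, 0.1539, 0.221]
orientation: [-180.0, 0.0, 86.1]
force: [-0.7, 0.6, 2.8]
opening: 0.001
```

Call:
servo_tool --pt "0 0 0.03 0 0 0 0" --pt "0 0 0.06 0 0 0 0" --pt "0 0 0.1 0 0 0 0" --pt "0 0 0.1 0 0 0 0"

```text
clock: 19.75
tool_pos: [0.4542, 0.1539, 0.22]
orientation: [-180.0, 0.0, 86.1]
force: [0.5, -0.7, 2.8]
opening: -0.004
```

Call:
servo_tool --pt "0 0 0.03 0 0 0 0" --pt "0 0 0.06 0 0 0 0" --pt "0 0 0.1 0 0 0 0" --pt "0 0 0.1 0 0 0 0"

```text
clock: 20.25
tool_pos: [0.4542, 0.1539, 0.219]
orientation: [-180.0, 0.0, 86.1]
force: [-1.1, -0.2, 3.4]
opening: 0.002
```

Call:
servo_tool --pt "0 0 0.03 0 0 0 0" --pt "0 0 0.06 0 0 0 0" --pt "0 0 0.1 0 0 0 0" --pt "0 0 0.1 0 0 0 0"

```text
clock: 20.75
tool_pos: [0.4542, 0.1539, 0.218]
orientation: [-180.0, 0.0, 86.1]
force: [-0.5, 1.0, 3.7]
opening: -0.004
```

Call:
servo_tool --pt "0 0 0.03 0 0 0 0" --pt "0 0 0.06 0 0 0 0" --pt "0 0 0.1 0 0 0 0" --pt "0 0 0.1 0 0 0 0"

```text
clock: 21.25
tool_pos: [0.4544, 0.1539, 0.2177]
orientation: [179.9, -0.0, 86.1]
force: [-0.6, 0.2, 9.2]
opening: 0.005
```

The stop is reached: the force rises from 3.5 N to 9.2 N and the motion halts. I'll add about 0.7 mm to get 15 N.

Call:
servo_tool --pt "0 0 0.03 0 0 0 0" --pt "0 0 0.06 0 0 0 0" --pt "0 0 0.06 0 0 0 0"

```text
clock: 21.62
tool_pos: [0.4546, 0.154, 0.2176]
orientation: [179.9, -0.0, 86.1]
force: [-1.1, -0.0, 13.7]
opening: -0.004
```

Call:
servo_tool --pt "0 0 0.02 0 0 0 0" --pt "0 0 0.02 0 0 0 0" --pt "0 0 0.02 0 0 0 0" --pt "0 0 0.02 0 0 0 0" --pt "0 0 0.02 0 0 0 0"

```text
clock: 22.25
tool_pos: [0.4546, 0.154, 0.2177]
orientation: [179.9, -0.0, 86.1]
force: [-0.3, 0.0, 13.7]
opening: -0.004
```

Call:
servo_tool --pt "0 0 0 0 0 0 0" --pt "0 0 0 0 0 0 0" --pt "0 0 0 0 0 0 0" --pt "0 0 0 0 0 0 0" --pt "0 0 0 0 0 0 0"

```text
clock: 22.88
tool_pos: [0.4546, 0.154, 0.2176]
orientation: [179.9, -0.0, 86.1]
force: [-2.2, 0.4, 14.2]
opening: 0.001
```

Call:
servo_tool --pt "0 0 -0.1 0 0 0 0" --pt "0 0 -0.2 0 0 0 0" --pt "0 0 -0.5 0 0 0 0" --pt "0 0 -2 0 0 0 0" --pt "0 0 -5 0 0 0 0"

```text
clock: 23.5
tool_pos: [0.4539, 0.1538, 0.2668]
orientation: [-179.9, 0.0, 86.1]
force: [0.6, 0.4, -0.3]
opening: -0.002
```

Call:
servo_tool --pt "0 0 -3 0 0 0 0" --pt "0 0 -5 0 0 0 0" --pt "0 0 -5 0 0 0 0"

```text
clock: 23.88
tool_pos: [0.4545, 0.154, 0.3177]
orientation: [179.9, -0.0, 86.1]
force: [-0.6, 0.0, 0.7]
opening: -0.001
```

```bash
python3 - <<'E'
from h import *
s=robot.read_state();print(s['clock'],s['tool_pos'],s['force'])
im,d,m=grab('scene'); P=cloud(d,m)
f=np.hypot(P[...,0]-.455,P[...,1]-.1545)<.047
for z in (.1,.11,.12,.13):
    q=P[f&(abs(P[...,2]-z)<.005)]
    if len(q): print('  ',z,len(q),q[:,:2].mean(0).round(4))
hs=cv2.cvtColor(im,cv2.COLOR_RGB2HSV); b=f&(hs[...,1]>120)&(hs[...,0]>18)&(hs[...,0]<30)&(P[...,2]>.07)
if b.sum(): print('brass z',b.sum(),np.percentile(P[b][:,2],[5,50,95]))
cv2.imwrite('pics/s6.png',cv2.resize(im[130:310,200:400,::-1],(660,594),interpolation=cv2.INTER_CUBIC))
im,d,m=grab('wrist'); P=cloud(d,m)
for r in robot.cut_out('wrist','cap')[:1]: print('cap',r['confidence'],np.nanmedian(P[r['region']],0))
E
```

```text
23.875 [0.45452203 0.15395512 0.3177057 ] [-0.57627652  0.00874606  0.74102855]
   0.1 28 [0.4603 0.1611]
   0.11 34 [0.4607 0.1609]
   0.12 32 [0.4605 0.1609]
   0.13 29 [0.4619 0.1608]
cap 0.72 [0.45527077 0.15382962 0.20350163]
```

View pics/s6.png

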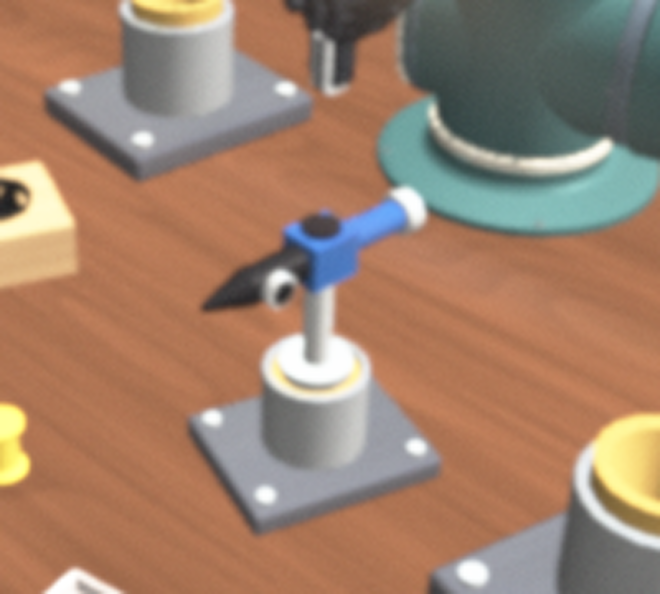

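The vise stands upright at pixel (318,330) in the crop. The sleeve is at or below the top of the tube, and the gripper is clear. The cap at 0.2035 puts the rim at about 0.0805.

```bash
python3 -c "
from h import *
print(robot.close_job())"
```

```text
the job is handed in; nothing more can be done
None
```

The vise now stands free and upright in the brass sleeve of the small 76 mm pedestal, with the sleeve down on its stop, and I have handed the job in. The hand-in gave no verdict.

- **Seating:** I lifted the vise from its stand and lowered it into the sleeve. A side force of 2–3 N showed it about 1 mm off centre, so I shifted it and then let go. It stood upright on its own.
- **Pressing:** I pressed the cap down with the shut fingers. The sleeve slid about 10 mm at 3–4 N, then met its stop. I held it there at 13.7–14.2 N for a little over a second; that is slightly under the 15 N aimed for but above the 9 N needed. The highest force I read was 14.2 N.
- **Last checks:** The cap is at z = 0.2035, which puts the sleeve rim at about 80.5 mm, below the 86.5 mm limit. The stem's horizontal position differs by less than 2 mm between 100 and 130 mm height. The arm is about 10 cm clear.
- **Not confirmed:** The brass-colour check on rim height found no usable pixels, so the rim height comes from the cap alone. The scene and top cameras disagreed with the wrist camera by up to 4 mm; I relied on the wrist camera and the contact forces. I did not re-measure the jar, spool and bead box, but the planned path stayed clear of them and I felt no unexpected contact.

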